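Seat a diode head and hold the loupe over it at focal height

TASK

Take the brass diode head with the round grip and glass window out of the black tray and set it upright and fully home in the socket of the aluminium inspection block, lowering it in rather than dropping it, and let go of it. Then pick up the loupe and hold it level and centred over the head's window, with the middle of its rim at the height of the pointer on the block's post, touching neither head nor block; finish while still holding it there. Leave the pointer's setting and everything else on the bench undisturbed.

Things in the scene. Friction and masses are not known exactly. Their poses are not given: they have to be found in the camera images.
- head: Brass diode head to inspect, 120 g, 65 mm tall, upright, round about z. From the foot up: shank tapering from 16 mm diameter to 22 mm at 28 mm; flange, diameter 32, from 28 to 33 mm; round grip, diameter 23, from 33 to 65 mm, three thin copper bands, glass window on top. Origin: centre of the foot. Starts in any of the tray's holes, flange on the tray's top; lifts straight out.
- head_window (a point): Centre of the head's window, on its axis, 65 mm above its foot.
- block: Fixed aluminium block, 80 x 80 mm, 45 high, z up. Origin: centre of the underside, under the socket. A foot plate 60 wide, 10 high runs to 125 mm along its +x; on it a steel post, diameter 10, at x = 105 mm, top 200 mm above the table, with a collar (diameter 22, 14 high, screw on +y) carrying the pointer. Seated, the head's flange rests on the block's top, its foot 17 mm above the table.
- socket (a point): Centre of the socket's mouth, on the block's top, 45 mm above the table; round straight hole, diameter 25 mm, 34 mm deep, upright.
- focus_tip (a point): Tip of the pointer, a dark steel arm 4 mm thick at mid-height of the collar, reaching towards the socket; the tip is 80 mm from the socket's axis along the block's +x. Its height above the table is the focal height, clamped somewhere between 125 and 175 mm; it differs from start to start.
- tray: Black tray, fixed, 190 mm (its x) x 70 mm (its y), 32 mm high, with three holes of 29 mm diameter in a row along its x, 65 mm apart, the middle one at its centre. Origin: centre of the underside. Holds head and the two square heads, in any order.
- loupe: Loupe, 90 g, lying flat on the table, z up, 20 mm high all over. Black handle, 16 mm wide, rectangular, along its x from -70 to +18 mm; then a steel rim, outer diameter 64 mm, round a glass lens centred at x = +50 mm. Origin: underside of the handle, 50 mm from the lens's axis, a good place to grip, the fingers closing along its y.
- lens (a point): Centre of the lens and middle of the rim: x = 50 mm, z = 10 mm in the loupe's frame; its z is the lens's axis.
- plug0: Another brass head, NOT to be inspected: same tapered shank and flange as head but with a SQUARE 22 x 22 mm grip, 22 mm high (55 mm tall in all), without window. Stands in a tray hole; leave it. Origin: centre of the shank's foot, z up.
- plug1: Another brass head, NOT to be inspected: same tapered shank and flange as head but with a SQUARE 22 x 22 mm grip, 22 mm high (55 mm tall in all), without window. Stands in a tray hole; leave it. Origin: centre of the shank's foot, z up.
- tweezers: Steel tweezers, 110 mm long along x, lying on the table. Leave alone.
- driver: Small screwdriver, 130 mm long, lying on the table along its x. Leave alone.
- bottle: Small amber bottle, diameter 40 mm, 75 mm tall, standing on the table. Leave alone.
- spool: Grey spool, diameter 40 mm, 40 mm tall, standing on the table. Leave alone.
Not all that is in view belongs to the job. There is more than one size of the loupe; the job needs the smaller. Leave any brown look-alike of the block alone.

How it is judged (in metres and radians):
On the way:
1. the head sits fully home and upright in the block's socket, released (horizontal distance between head and socket below 0.004 m and z of head in the frame of block between 0.014 and 0.0195 m and angle between head's own z axis and vertical below 0.08 rad and contact force between the fingers and head below 0.1 N and linear speed of head below 0.02 m/s), for 0.3 s.
At the end, for the whole second after the job is handed in: Head in the socket within 4 mm of its axis, flange within 2.5 mm of the block top, under 0.08 rad tilt, still, untouched. Fingers hold the still loupe: lens within 10 mm sideways of the window, within 6 mm of the pointer height, under 0.10 rad tilt, not touching block, pointer or head (all of step 1 and horizontal distance between lens and head_window below 0.01 m and z of lens in the frame of focus_tip between -0.006 and 0.006 m and angle between lens's own z axis and vertical below 0.1 rad and linear speed of loupe below 0.02 m/s and angular speed of loupe below 0.15 rad/s and contact force between the fingers and loupe above 2 N and contact force between loupe and block below 0.1 N and contact force between loupe and head below 0.1 N); the arm keeps its last pose, push and grip.
It fails at once if the head is dropped (moves faster than 0.5 m/s out of the fingers) (linear speed of head above 0.5 m/s and contact force between the fingers and head below 0.05 N).
It fails at once if the pointer's setting is changed by more than 3 mm (distance of focus_tip from where it was at the start of the episode above 0.003 m).
It fails at once if a bystander is moved by more than 15 mm (distance of any of plug0, plug1, tweezers, driver, bottle, spool from where it was at the start of the episode above 0.015 m).
It also fails if it takes over 72 s, if anything falls off the work surface, if the arm or the gripper's body presses on something with over 40 N, if the wrist force passes 120 N, or if a joint passes its speed limit or range.

ROBOT

A 6-joint arm with a two-finger parallel gripper is mounted at the origin on the work surface. World frame = base frame: x ahead of the robot, y to its left, z up, the work surface at z = 0. Lengths are in mm, angles in degrees, forces in N, time in s.
With the tool pointing down it reaches from about 300 to 850 mm from the base axis. Payload 4.2 kg.
Tool frame: the origin (TCP) lies on the centre line of the jaws, within the pads' length; the fingertips stand 14 mm ahead of it and the grasp point (between the pads) lies 5 mm behind it (env.finger_overhang is the z of the fingertips in the tool frame, in mm); z points along the fingers, y is the line along which they close (so a half turn about z gives the same grasp; the last joint's range is limited). The gripper opens to 91 mm and grips with 3 to 60 N. Pads are 32 mm wide; open, the fingers measure 118 mm over their backs; the gripper's body (76 mm by 178 mm) begins 60 mm behind the grasp point.
Start: joints at [63.999, 18.312, 89.639, -0, 72.044, -1.146], TCP at [241.69, 521.758, 193.376] pointing down, gripper open.
Joint ranges: [-177.97, 177.97], [-48.28, 115.42], [12.27, 149.76], [-77.06, 257.06], [2.81, 150.46], [-146.56, 146.56]. Speed limits (degrees/s): [147.25, 147.25, 180, 180, 180, 180].

INTERFACE

Orientations are given as [roll, pitch, yaw] about the fixed x, y, z axes, in that order (R = Rz(yaw) Ry(pitch) Rx(roll)).
In Python, from workcell import sensors, viewer, env gives the robot as it stands. The module is installed in compiled form; this text tells all that it offers.
- The arm moves only by the tool step_arm, never from a script. Its argument "plan" is one flat list of numbers, 6 for each row, row after row: the shift along the tool's x, y, z in cm, then the turn, a rotation vector about the tool's x, y, z in rad. In form: [x, y, z, wx, wy, wz, x, y, z, wx, wy, wz, ...]. A call has 1 to 5 rows; each row shifts and turns the commanded pose from where the row before left it, along the tool's axes as they then stand; what a row does not reach is not made up. A row lasts 1/12 s, in which the tool goes at most 41.7 mm and 7.16 degrees, less where a joint would pass 70% of its speed; a pose out of reach is approached as far as the arm can. A call is refused whole if a number of a shift passes 4.17 or a number of a turn 0.125, either way. A call with a gripper value outside its range is refused whole. "hand" is the finger opening in cm, from 0 to 9.12, set as the call begins (left out, the last holds). The fingers move at their own pace and stop on an object; "newtons" is the grip in N (left out, the last holds). Time passes only in rows, so rows that do not move let the fingers close. It gives the time, the measured TCP pose, the force, the opening and the grip force at its end, in the units of the state.
- sensors.state(): the state, without advancing time (a new reading comes with each control period).
- viewer.grab_frame(name): name is "scene" or "top"; returns a dict with "img" (480x640x3 uint8, red, green, blue), "fx", "fy", "cx", "cy" (pixels), "position" and "attitude" of the camera in the world. Camera axes: x right, y down, z forward; pixel columns grow to the right and rows downward; lengths in mm; the calibration is good to about 2 mm. A picture is of the moment at which its call begins. There is no depth.
- env.job_done(): hands the job in; it is judged then, once.
Trained networks look in a picture, given as the dict that the camera call returned (one of the last four; its "shot" number tells which), for a name from the list of things; names that differ only in an ending like _2 or _b are one class to them, and where a whole thing is asked for, a point or a joint stands for the part that bears it (a point fixed in the world has none). Each returns a list of dicts, best first, with "score" (0 to 1); they miss things now and then, are a little off and sometimes report something else, mostly with a low value. They report only what shows in the picture. A call takes as long as a camera call. They do not tell look-alikes from the thing itself.
- viewer.boxes_of(name, picture): "location" ([column, row] in pixels, amid what is visible of it).
- viewer.pinpoint(name, picture): "location" ([column, row] in pixels: a listed point, or the origin of a listed thing).
The state is a dict: "time_s": time; "qpos": joint angles; "qvel": joint speeds; "effort": joint torques, N m; "ee_pos": TCP position; "ee_rot": TCP orientation; "force": force on the tool from outside, world axes, zero at the start; "torque": the same for the moment, N m; "gripper_width": finger opening in mm; "gripper_force": force on a finger pad.
Only numpy, scipy, OpenCV 4.12 (cv2) and the standard library are available. Lean on these libraries where they do the work, as an engineer would, in place of code of your own. Each camera call takes 0.05 s, during which the arm holds its last target. There are 200 camera calls.

## Working session

There is one attempt and no reset: what is moved stays moved. The work goes in short steps, Python scripts to look and compute and a tool call to move; the robot and the scene stay as the last step left them, time stands still between calls to the robot, and variables do not carry over. Pictures are saved under pics/ and viewed, at most 10 in all, crops included, and the job is handed in when it is done.

Besides the shell and the picture viewer there is one more tool, called as a command line: name --argument value ..., lists and objects as JSON in quotes. step_arm: Moves the arm, as the interface text tells. Its arguments: {"type":"object","properties":{"plan":{"type":"array","items":{"type":"number"}},"hand":{"type":"number"},"newtons":{"type":"number"}},"required":["plan"]}

```bash
mkdir -p pics; cat > h.py <<'E'
import numpy as np, cv2
from workcell import sensors, viewer, env
from scipy.spatial.transform import Rotation as R
def cam(p):
    a=np.array(p["attitude"],float)
    if a.shape==(3,3): M=a
    elif a.size==4: M=R.from_quat(a).as_matrix()
    else: M=R.from_euler('xyz',a,degrees=True).as_matrix()
    return M,np.array(p["position"],float)
def ray(p,uv):
    M,c=cam(p); d=M@np.array([(uv[0]-p["cx"])/p["fx"],(uv[1]-p["cy"])/p["fy"],1]); return c,d/np.linalg.norm(d)
def atz(p,uv,z):
    c,d=ray(p,uv); return c+d*(z-c[2])/d[2]
def proj(p,X):
    M,c=cam(p); q=M.T@(np.array(X)-c); return np.array([p["fx"]*q[0]/q[2]+p["cx"],p["fy"]*q[1]/q[2]+p["cy"]])
def tri(p,a,q,b):
    c1,d1=ray(p,a);c2,d2=ray(q,b)
    s=np.linalg.lstsq(np.c_[d1,-d2],c2-c1,rcond=None)[0]
    x,y=c1+s[0]*d1,c2+s[1]*d2; return (x+y)/2,np.linalg.norm(x-y)
E
python3 - <<'E'
from h import *
np.set_printoptions(precision=1,suppress=True)
Z=dict(head=0,head_window=None,block=0,socket=45,focus_tip=None,tray=0,loupe=0,lens=10,plug0=0,bottle=0,spool=0,tweezers=0,driver=0)
P={n:viewer.grab_frame(n) for n in("scene","top")}
for n,p in P.items():
    cv2.imwrite(f"pics/{n}0.png",p["img"][:,:,::-1]); print(n,p["position"],p["attitude"],p["fx"])
    for k,z in Z.items():
        for d in viewer.pinpoint(k,p):
            print(k,round(d["score"],2),np.array(d["location"]),atz(p,d["location"],z or 0)[:2])
E
```

```text
scene [1099.6  381.7  614.4] [-124.     0.2  125.5] 435.65978988957846
head 0.86 [414.9 350.8] [550.4 223.1]
head 0.22 [390.  309.8] [480.3 137.8]
head_window 0.63 [421.6 326.3] [486.3 208.2]
block 0.78 [296.5 314.1] [599.3  -8.7]
block 0.7 [341.7 232.5] [296.4 -91.7]
block 0.63 [279.2 282.5] [543.1 -98.1]
socket 0.78 [340.4 219.6] [307.8 -90.4]
focus_tip 0.74 [282.3 282.2] [538.4 -93.2]
focus_tip 0.53 [328.7 201. ] [ 178.7 -209. ]
tray 0.72 [438.8 338.7] [497.5 247.4]
tray 0.31 [422.7 326.6] [485.8 210.3]
loupe 0.84 [207.1 210.5] [ 417.6 -454.8]
loupe 0.65 [246.6 242. ] [ 468.6 -261.4]
loupe 0.32 [227.7 249.2] [ 517.8 -278.1]
lens 0.86 [227.8 249. ] [ 526.5 -267.7]
lens 0.6 [230.9 215.2] [ 409.2 -370.8]
plug0 0.73 [441.8 334.5] [484.1 248. ]
plug0 0.71 [462.  317.6] [418.1 263.6]
bottle 0.92 [221.3 310.1] [ 677.9 -139.5]
bottle 0.47 [279.1 284.3] [547.9 -94.5]
spool 0.93 [335.  383.4] [693.7 143.1]
spool 0.53 [461.6 316.8] [416.4 262.2]
tweezers 0.77 [257.6 279.4] [ 562.3 -143.6]
driver 0.89 [390.4 308.6] [476.7 136.8]
driver 0.71 [297.  295.1] [553.4 -41.8]
driver 0.71 [223.7 308.2
[... 359 characters left out ...]
1.7 -79.4]
focus_tip 0.43 [286.8 174.5] [699.9  26.1]
tray 0.87 [205.4 252.5] [488.1 242.6]
loupe 0.73 [466.  277.2] [ 420.2 -451.4]
loupe 0.66 [395.8 255.5] [ 478.5 -265.9]
loupe 0.4 [348.6 226.7] [ 556.4 -140.6]
lens 0.64 [445.5 285.7] [ 398.  -393.3]
lens 0.47 [215.7 229.5] [548.6 213.9]
plug0 0.58 [198.3 278.3] [419.4 260. ]
plug0 0.47 [202.5 255.7] [479.5 250.2]
plug0 0.38 [346.7 182.2] [ 678.2 -136.6]
bottle 0.58 [348.4 179.7] [ 685.  -141.2]
spool 0.64 [243.7 179.2] [687.3 143. ]
tweezers 0.65 [348.8 227.7] [ 553.7 -141.1]
tweezers 0.51 [295.9 212.1] [596.5   1.1]
tweezers 0.51 [394.  257.8] [ 472.4 -261. ]
driver 0.65 [244.1 256.2] [477.9 139.1]
driver 0.6 [240.2 179.6] [686.2 152.5]
```

View pics/scene0.png

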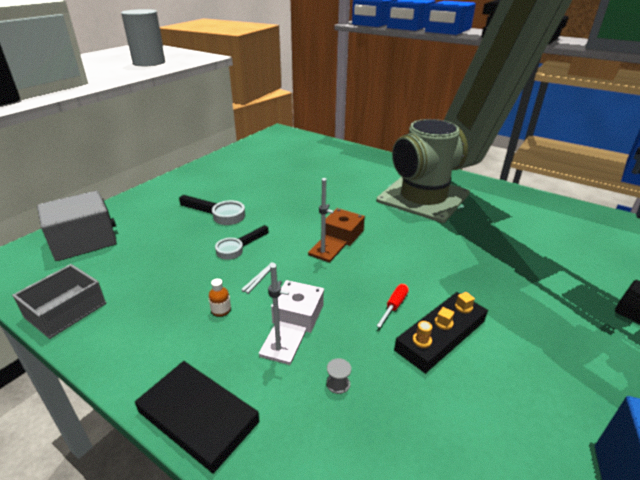

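View pics/top0.png

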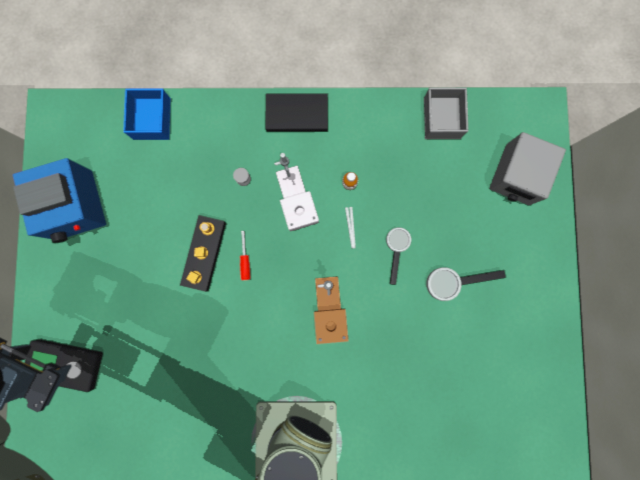

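Scene view: silver block at about (297,305), head (round grip) at (424,333), small loupe with its lens at (229,248). Top view: socket (299,210), head (207,228), small loupe lens (399,240) with its handle pointing down. The brown block and the larger loupe are decoys. Next I'll look closer at the pointer, head and loupe.

```bash
python3 - <<'E'
import cv2,numpy as np
s=cv2.imread("pics/scene0.png");t=cv2.imread("pics/top0.png")
c=lambda i,x,y,w,h,k:cv2.resize(i[y:y+h,x:x+w],None,fx=k,fy=k,interpolation=cv2.INTER_CUBIC)
r1=np.hstack([c(s,250,255,80,60,5),c(t,260,145,80,60,5)])
r2=np.hstack([c(s,390,300,80,60,5),c(t,180,205,80,60,5)])
cv2.imwrite("pics/c1.png",np.vstack([r1,r2]))
E
```

```text
(no output)
```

View pics/c1.png

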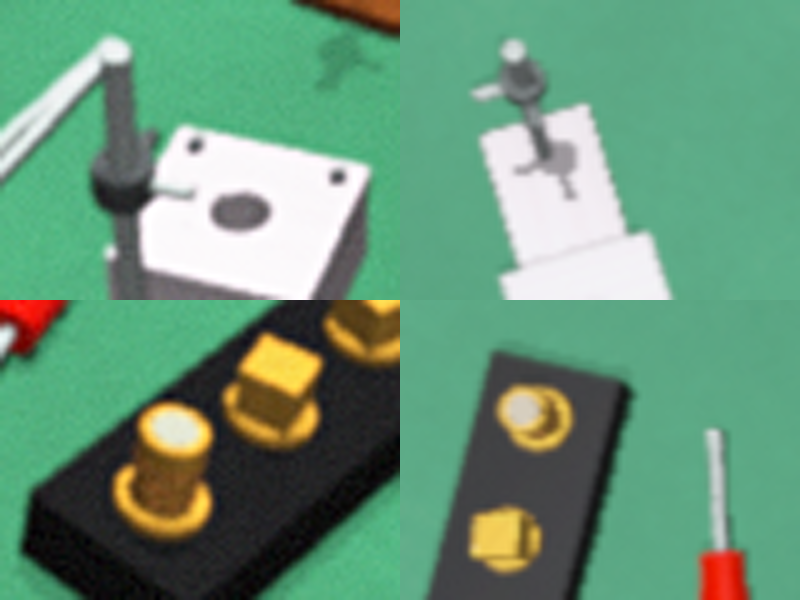

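Composite crop. Scene: post top at (273,264), collar at (275,291), socket at (298,297.5), window at (425.2,326.4). The light bar is the collar screw, and the dark stub at about (280,283) is the pointer. Top: post top at (282.6,154.7), collar at (284.7,162), window at (204.2,227).

```bash
cat >> h.py <<'E'
E
python3 - <<'E'
from h import *
np.set_printoptions(precision=1,suppress=True)
p=viewer.grab_frame("scene");q=viewer.grab_frame("top")
print("window",tri(p,(425.2,326.4),q,(204.2,227)),atz(p,(425.2,326.4),69),atz(q,(204.2,227),69))
g=cv2.cvtColor(q["img"],cv2.COLOR_RGB2HSV)
# socket hole in top: dark pixels within white block
def cent(im,x0,y0,x1,y1,f):
    m=f(im[y0:y1,x0:x1].astype(int)); n,l,s,c=cv2.connectedComponentsWithStats(m.astype(np.uint8)); 
    for i in range(1,n):
        if s[i,4]>15: print("  comp",c[i]+[x0,y0],s[i])
print("socket top");cent(q["img"],288,200,311,222,lambda a:a.sum(2)<480)
print("socket scene");cent(p["img"],288,288,310,306,lambda a:a.sum(2)<480)
for u in [(298,297.4)]: print(atz(p,u,45))
print("post", tri(p,(273,264),q,(282.6,154.7)),atz(p,(273,264),200),atz(q,(282.6,154.7),200))
print("collar",tri(p,(274.6,291.3),q,(284.7,162)))
print("tip dark",atz(p,(279.5,283),150))
print("loupe top");cent(q["img"],375,222,420,295,lambda a:~((a[...,1]>a[...,0]+25)&(a[...,1]>a[...,2]+15)))
m=lambda a:~((a[...,1]>a[...,0]+25)&(a[...,1]>a[...,2]+15))
# handle (black) vs lens
a=q["img"].astype(int);
M=np.zeros(a.shape[:2],bool);M[222:295,375:420]=m(a[222:295,375:420])
blk=M&(a.sum(2)<150);ys,xs=np.nonzero(blk);print("handle",xs.min(),xs.max(),ys.min(),ys.max(),xs.mean(),ys.mean(), atz(q,(xs.mean(),ys.mean()),20))
ln=M&(np.arange(480)[:,None]<253);ys,xs=np.nonzero(ln);print("rim",xs.min(),xs.max(),ys.min(),ys.max(),atz(q,((xs.min()+xs.max())/2,(ys.min()+ys.max())/2),15))
print(sensors.state()["time_s"],sensors.state()["ee_rot"],env.finger_overhang)
E
```

```text
window (array([547.9, 230.9,  64.6]), np.float64(1.7458408602505038)) [551.8 232.8  69. ] [547.7 228.9  69. ]
socket top
socket scene
  comp [297.5 296.9] [ 4  6 12  7 70]
[597.6  -5.3  45. ]
post (array([694.6,  21. , 199.2]), np.float64(1.313912764688905)) [695.   22.3 200. ] [694.8  20.4 200. ]
collar (array([694. ,  20.6, 142.5]), np.float64(0.7712444015337078))
tip dark [679.7  20.2 150. ]
loupe top
  comp [397.1 247.7] [ 11   6  25  57 680]
handle 391 393 256 272 392.0 264.0 [ 455. -252.   20.]
rim 386 410 228 252 [ 518.6 -269.9   15. ]
1.5 [180.    0.  155.1] 14.0
```

step_arm --plan '[-3.35, -1.12, 0, 0, 0, 0, -3.35, -1.12, 0, 0, 0, 0, -3.35, -1.12, 0, 0, 0, 0, -3.35, -1.12, 0, 0, 0, 0, -3.35, -1.12, 0, 0, 0, 0]' --hand 6.5 --newtons 25

```text
time_s: 1.92
ee_pos: [371.1, 399.4, 193.5]
ee_rot: [180.0, 0.0, 155.2]
force: [0.0, 0.4, -0.5]
gripper_width: 65.6
gripper_force: 0.0
```

step_arm --plan '[-3.35, -1.12, 0, 0, 0, 0, -3.35, -1.12, 0, 0, 0, 0, -3.35, -1.12, 0, 0, 0, 0, -3.35, -1.12, 0, 0, 0, 0, -3.35, -1.12, 0, 0, 0, 0]'

```text
time_s: 2.33
ee_pos: [499.7, 277.9, 193.5]
ee_rot: [180.0, 0.0, 155.1]
force: [1.0, 0.2, -0.2]
gripper_width: 65.2
gripper_force: 0.0
```

step_arm --plan '[-3.35, -1.12, 0, 0, 0, 0, -3.35, -1.12, 0, 0, 0, 0, 0, 0, 2.5, 0, 0, -0.09, 0, 0, 2.5, 0, 0, -0.09, 0, 0, 0, 0, 0, 0]'

```text
time_s: 2.75
ee_pos: [547.3, 228.8, 138.6]
ee_rot: [-179.7, -0.4, 165.5]
force: [-1.3, -0.2, -0.8]
gripper_width: 65.2
gripper_force: 0.0
```

```bash
python3 - <<'E'
from h import *
np.set_printoptions(precision=1,suppress=True)
p=viewer.grab_frame("scene");q=viewer.grab_frame("top")
s=sensors.state();X=np.array(s["ee_pos"]);print(X,s["ee_rot"],s["gripper_width"],s["time_s"])
c=lambda i,x,y,w,h,k:cv2.resize(i[y:y+h,x:x+w],None,fx=k,fy=k,interpolation=cv2.INTER_CUBIC)
cv2.imwrite("pics/c2.png",np.hstack([c(p["img"],350,220,130,160,3),c(q["img"],140,150,130,160,3)])[:,:,::-1])
for n,P in(("s",p),("t",q)):
  print(n,proj(P,X),proj(P,X+[0,0,-14]),[(d["location"],round(d["score"],2)) for d in viewer.pinpoint("head_window",P)])
E
```

```text
[549.6 230.7 143. ] [-179.9   -0.1  165.3] 65.2733193998857 2.85
s [431.2 292.5] [429.9 298.9] [([424.7, 326.4], 0.74)]
t [195.2 222.2] [196.8 223. ] []
```

View pics/c2.png

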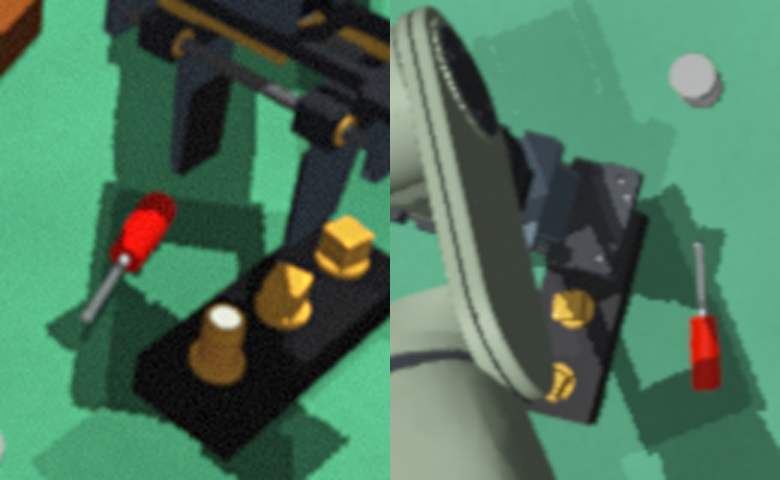

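The scene crop shows the open fingers above and behind the head, straddling it, with the driver clear. I'll descend and grip.

step_arm --plan '[0, 0, 2.5, 0, 0, 0, 0, 0, 2.5, 0, 0, 0, 0, 0, 2.0, 0, 0, 0, 0, 0, 1.4, 0, 0, 0, 0, 0, 0.5, 0, 0, 0]'

```text
time_s: 3.37
ee_pos: [549.4, 231.2, 53.8]
ee_rot: [-180.0, -0.0, 165.5]
force: [0.2, -0.2, 0.1]
gripper_width: 65.0
gripper_force: 0.0
```

step_arm --plan '[0, 0, 0, 0, 0, 0, 0, 0, 0, 0, 0, 0, 0, 0, 0, 0, 0, 0, 0, 0, 0, 0, 0, 0, 0, 0, 0, 0, 0, 0]' --hand 1.5

```text
time_s: 3.78
ee_pos: [550.6, 231.2, 55.5]
ee_rot: [179.9, 0.1, 165.5]
force: [-0.8, 0.0, 0.1]
gripper_width: 34.3
gripper_force: 0.0
```

step_arm --plan '[0, 0, 0, 0, 0, 0, 0, 0, 0, 0, 0, 0, 0, 0, 0, 0, 0, 0, 0, 0, 0, 0, 0, 0, 0, 0, 0, 0, 0, 0]'

```text
time_s: 4.2
ee_pos: [550.0, 230.8, 54.4]
ee_rot: [180.0, 0.0, 165.5]
force: [1.2, -0.5, 0.1]
gripper_width: 14.9
gripper_force: 0.0
```

```bash
python3 - <<'E'
from h import *
np.set_printoptions(precision=1,suppress=True)
p=viewer.grab_frame("scene");q=viewer.grab_frame("top")
s=sensors.state();X=np.array(s["ee_pos"]);print(X,s["ee_rot"],s["gripper_width"],s["time_s"])
c=lambda i,x,y,w,h,k:cv2.resize(i[y:y+h,x:x+w],None,fx=k,fy=k,interpolation=cv2.INTER_CUBIC)
cv2.imwrite("pics/c3.png",np.hstack([c(p["img"],380,260,100,120,4),c(q["img"],160,180,100,120,4)])[:,:,::-1])
for n,P in(("s",p),("t",q)):
  print(n,proj(P,X),proj(P,X+[0,0,-14]),[(d["location"],round(d["score"],2)) for d in viewer.pinpoint("head_window",P)])
E
```

```text
[550.  230.8  54.3] [180.   -0.  165.5] 15.188222376077364 4.3
s [423.3 331.3] [422.2 337. ] [([423.9, 326.4], 0.53)]
t [205.  226.9] [206.4 227.6] []
```

View pics/c3.png

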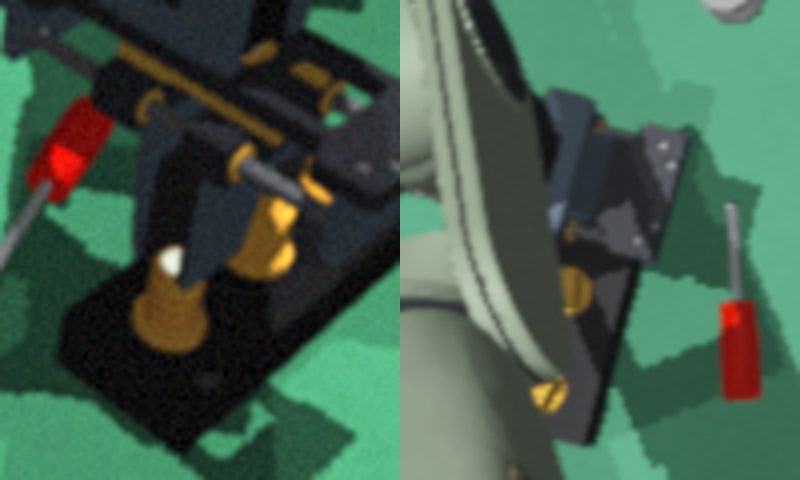

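Gripper closed to 15 mm without contact. The scene crop shows the fingers just behind the head, which still stands untouched with its window at (424,326). I'll check the TCP against the projection.

```bash
python3 - <<'E'
from h import *
np.set_printoptions(precision=1,suppress=True)
p=viewer.grab_frame("scene");q=viewer.grab_frame("top")
ty=np.array([.26,.966,0]);tx=np.array([-.966,.26,0])
X=np.array([549.6,230.7,143.])
for s in(-1,1):
  print("c2 tip",s,proj(p,X+s*32.6*ty-[0,0,14]),proj(p,X+s*32.6*ty-[0,0,14]+16*tx),proj(p,X+s*32.6*ty-[0,0,14]-16*tx))
X=np.array([550,230.8,54.3])
for s in(-1,1):
  print("c3 tip",s,proj(p,X+s*7.5*ty-[0,0,14]),proj(p,X+s*7.5*ty-[0,0,14]+16*tx),proj(p,X+s*7.5*ty-[0,0,14]-16*tx))
print("base",proj(q,[0,0,0]),proj(p,[0,0,0]))
print("tip z40", atz(p,(427,331.7),40), atz(p,(427,331.7),60))
print("window by scene",atz(p,(424,326.4),69), [d for d in viewer.pinpoint("head",p)])
print("flange",atz(p,(423,339.5),37))
E
```

```text
c2 tip -1 [414.2 288.9] [420.2 284.9] [408.  292.9]
c2 tip 1 [446.5 309.7] [452.5 305.2] [440.3 314.2]
c3 tip -1 [418.7 334.5] [424.5 330.2] [412.8 338.9]
c3 tip 1 [425.6 339.5] [431.3 335.1] [419.7 343.9]
base [295.8 442.1] [422.5 196.7]
tip z40 [533.  232.7  40. ] [552.7 237.9  60. ]
window by scene [553.  231.2  69. ] [{'location': [417.7, 351.3], 'score': 0.74}, {'location': [459.7, 319.7], 'score': 0.27}]
flange [551.5 233.6  37. ]
```

step_arm --plan '[0, 0, 0, 0, 0, 0, 0, 0, 0, 0, 0, 0, 0, 0, 0, 0, 0, 0, 0, 0, 0, 0, 0, 0, 0, 0, 0, 0, 0, 0]' --hand 5

```text
time_s: 4.97
ee_pos: [550.0, 230.8, 54.3]
ee_rot: [180.0, -0.0, 165.5]
force: [-0.1, 0.4, 0.8]
gripper_width: 45.7
gripper_force: 0.0
```

```bash
python3 - <<'E'
from h import *
np.set_printoptions(precision=1,suppress=True)
p=viewer.grab_frame("scene")
s=sensors.state();X=np.array(s["ee_pos"]);print(X,s["gripper_width"],s["time_s"],s["qpos"])
im=p["img"][:,:,::-1].copy()
x0,y0,k=375,265,8
im=cv2.resize(im[y0:y0+75,x0:x0+100],None,fx=k,fy=k,interpolation=cv2.INTER_CUBIC)
im=np.clip(im.astype(float)*1.6+20,0,255).astype(np.uint8)
ty=np.array([.25,.968,0]);tx=np.array([-.968,.25,0])
for s in(-1,1):
  for a in(-16,16):
    for h in(-14,11):
      u=(proj(p,X+s*25*ty+a*tx+[0,0,h])-[x0,y0]+.5)*k
      cv2.circle(im,tuple(int(v) for v in u),5,(0,0,255) if h<0 else (255,0,255),-1)
cv2.imwrite("pics/c4.png",im)
E
```

```text
[550.  230.8  54.4] 48.80517753245417 5.0167 [ 21.7  26.9  97.7   0.   55.4 -53.8]
```

View pics/c4.png

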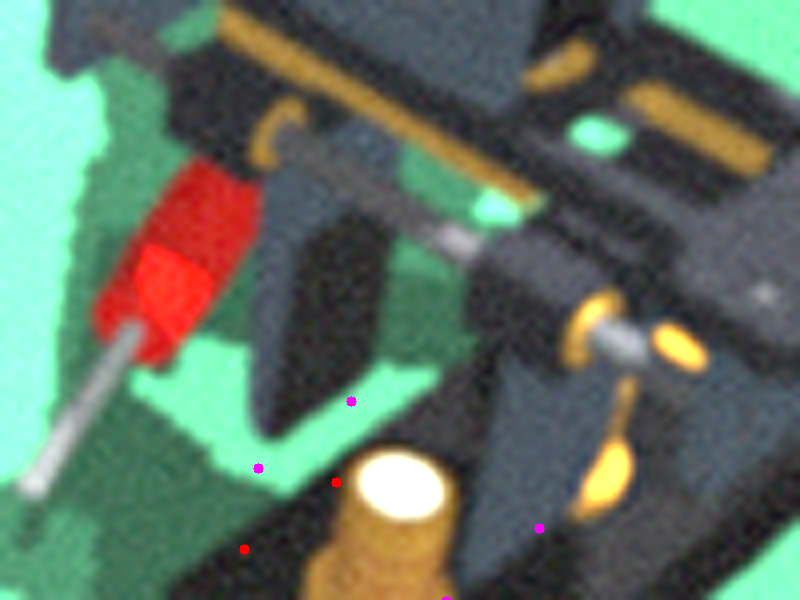

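The image shows the fingertips about 30 to 35 mm higher than the reported pose implies: left tip edge at crop (265,437), predicted (244,550). The sideways position is right. I'll lower further while watching the force.

step_arm --plan '[0, 0, 0.8, 0, 0, 0, 0, 0, 0.8, 0, 0, 0, 0, 0, 0.6, 0, 0, 0, 0, 0, 0.4, 0, 0, 0, 0, 0, 0, 0, 0, 0]'

```text
time_s: 5.43
ee_pos: [549.0, 230.4, 26.8]
ee_rot: [-179.9, -0.1, 165.5]
force: [-0.0, -0.3, 0.5]
gripper_width: 50.0
gripper_force: 0.0
```

step_arm --plan '[0, 0, 0, 0, 0, 0, 0, 0, 0, 0, 0, 0, 0, 0, 0, 0, 0, 0, 0, 0, 0, 0, 0, 0, 0, 0, 0, 0, 0, 0]' --hand 1.5

```text
time_s: 5.85
ee_pos: [550.2, 230.9, 28.7]
ee_rot: [180.0, 0.0, 165.5]
force: [0.0, -0.1, 1.0]
gripper_width: 22.0
gripper_force: 25.0
```

step_arm --plan '[0, 0, 0, 0, 0, 0, 0, 0, 0, 0, 0, 0, 0, 0, 0, 0, 0, 0]'

```text
time_s: 6.1
ee_pos: [550.2, 230.9, 28.7]
ee_rot: [180.0, 0.0, 165.5]
force: [0.1, -1.2, 1.8]
gripper_width: 22.1
gripper_force: 25.0
```

Gripped: 22 mm opening, 25 N. Lift, turn to align with the block, then carry.

step_arm --plan '[0, 0, -1.0, 0, 0, 0, 0, 0, -1.8, 0, 0, 0, 0, 0, -2.2, 0, 0, 0, 0, 0, -2.2, 0, 0, 0, 0, 0, -1.8, 0, 0, 0]'

```text
time_s: 6.52
ee_pos: [550.1, 231.0, 120.3]
ee_rot: [180.0, 0.0, 165.5]
force: [1.1, 0.3, -1.0]
gripper_width: 22.0
gripper_force: 25.0
```

step_arm --plan '[0, 0, 0, 0, 0, -0.103, 0, 0, 0, 0, 0, -0.103, 0, 0, 0, 0, 0, -0.103, 0, 0, 0, 0, 0, -0.103, 0, 0, 0, 0, 0, -0.103]'

```text
time_s: 6.93
ee_pos: [549.7, 230.8, 118.8]
ee_rot: [180.0, -0.0, -164.7]
force: [1.0, -0.5, -1.6]
gripper_width: 22.0
gripper_force: 25.0
```

step_arm --plan '[0.2, -2.4, 0, 0, 0, 0, 0.2, -2.7, 0, 0, 0, 0, 0.2, -2.7, 0, 0, 0, 0, 0.2, -2.7, 0, 0, 0, 0, 0.2, -2.7, 0, 0, 0, 0]'

```text
time_s: 7.35
ee_pos: [574.3, 99.6, 118.7]
ee_rot: [180.0, -0.0, -165.0]
force: [0.5, 0.3, -0.7]
gripper_width: 22.1
gripper_force: 25.0
```

step_arm --plan '[0.2, -2.7, 0, 0, 0, 0, 0.2, -2.7, 0, 0, 0, 0, 0.2, -2.7, 0, 0, 0, 0, 0, -2.0, 0, 0, 0, 0, 0, -0.8, 0, 0, 0, 0]'

```text
time_s: 7.77
ee_pos: [597.1, -8.7, 118.7]
ee_rot: [-180.0, 0.0, -165.2]
force: [0.3, 0.3, -1.2]
gripper_width: 22.2
gripper_force: 25.0
```

```bash
python3 - <<'E'
from h import *
np.set_printoptions(precision=1,suppress=True)
viewer.grab_frame("top")
viewer.grab_frame("top");viewer.grab_frame("top");viewer.grab_frame("top")
p=viewer.grab_frame("scene");q=viewer.grab_frame("top")
s=sensors.state();X=np.array(s["ee_pos"]);print(X,s["ee_rot"],s["gripper_width"],s["gripper_force"],s["time_s"],s["force"])
cv2.imwrite("pics/sc5.png",p["img"][:,:,::-1])
c=lambda i,x,y,w,h,k:cv2.resize(i[y:y+h,x:x+w],None,fx=k,fy=k,interpolation=cv2.INTER_CUBIC)
im=np.hstack([c(p["img"],250,220,80,100,6),c(q["img"],255,130,80,150,4)[:,:]])[:,:,::-1]
cv2.imwrite("pics/c5.png",im)
for n in("head","head_window","socket","focus_tip"):
  print(n,[(np.array(d["location"]),round(d["score"],2)) for d in viewer.pinpoint(n,p)])
E
```

```text
[596.4  -4.8 118.4] [ 180.   -0. -165.] 22.15605072010065 24.999569356441498 8.0667 [ 0.2  0.  -1.5]
head [(array([296.4, 275.9]), 0.83), (array([439.9, 332.8]), 0.38)]
head_window [(array([294.5, 250.1]), 0.52)]
socket [(array([341.7, 218.9]), 0.9), (array([297.4, 294.5]), 0.64)]
focus_tip [(array([279. , 282.1]), 0.7)]
```

View pics/c5.png

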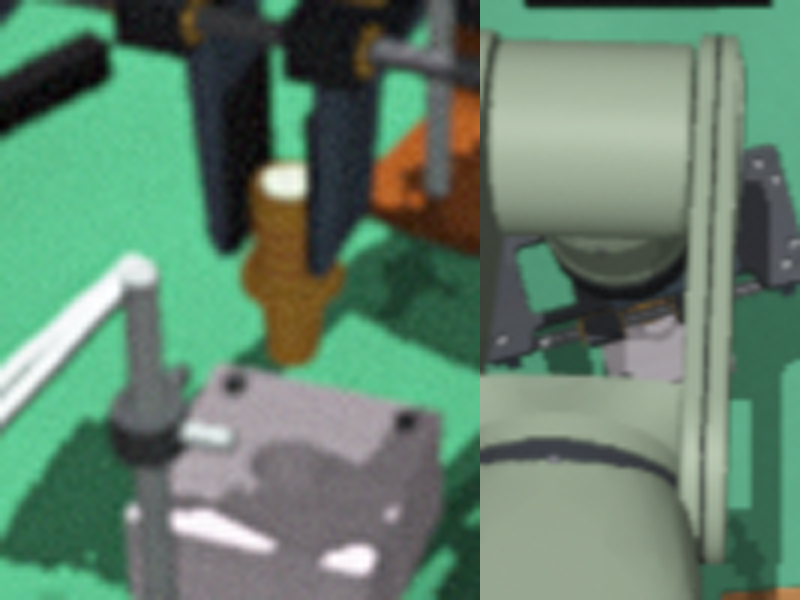

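The crop shows the head held upright above the block: foot centre at about (298.3,277.5) px in the scene image, flange column about 298.3. The top view is blocked by the arm.

```bash
python3 - <<'E'
from h import *
np.set_printoptions(precision=2,suppress=True)
p=viewer.grab_frame("scene")
S=atz(p,(297.5,296.9),45);print("socket",S)
print("foot",atz(p,(298.3,277.5),93.7),"flange",atz(p,(298.25,266),124), "tip?",atz(p,(280.6,282),143))
print("pred foot over socket",proj(p,[S[0],S[1],93.7]))
# block geometry check: small holes / corner columns in scene
im=p["img"].astype(int)
for r in range(272,283): print(r,' '.join(f"{v:3d}" for v in (im[r,285:313,0]-im[r,285:313,2])))
for r in (264,265,266,267,268): print(r,' '.join(f"{v:3d}" for v in (im[r,285:313,0]-im[r,285:313,2])))
E
```

```text
socket [597.03  -6.9   45.  ]
foot [595.89  -4.78  93.7 ] flange [598.77  -2.11 124.  ] tip? [670.23  14.67 143.  ]
pred foot over socket [297.03 277.4 ]
272 -54 -55 -53 -51 -55 -54 -51 -48  -8  60  87  90  90  94  91  89  89  83  49  -3 -23 -25 -38 -43 -36 -26 -24 -21
273 -52 -50 -52 -50 -50 -52 -54 -50 -18  50  90  89  92  88  86  90  89  79  41  -8 -31 -37 -46 -48 -44 -42 -37 -26
274 -54 -54 -55 -54 -53 -51 -53 -55 -24  47  87  90  88  89  86  86  87  78  37 -18 -38 -43 -53 -49 -51 -48 -47 -41
275 -53 -50 -55 -54 -52 -54 -55 -53 -29  37  81  92  88  88  91  85  87  73  22 -30 -45 -48 -50 -52 -51 -53 -50 -46
276 -48 -54 -56 -49 -50 -54 -56 -47 -21  36  85  90  93  90  90  87  90  59  -2 -40 -53 -54 -50 -51 -50 -49 -50 -50
277 -53 -55 -51 -54 -52 -52 -47 -37 -10  33  79  93  87  92  92  88  79  44 -11 -52 -54 -54 -49 -48 -50 -49 -50 -51
278 -55 -53 -56 -54 -49 -38 -33 -31 -15  29  73  92  91  90  91  93  79  30 -24 -50 -49 -50 -51 -50 -49 -50 -51 -50
279 -53 -49 -45 -43 -35 -31 -28 -22 -23   6  54  84  88  92  95  82  53   1 -40 -53 -52 -50 -47 -47 -49 -48 -46 -54
280 -41 -26 -25 -2
[... 209 characters left out ...]
 -53
282  -8   4   2  -1   1   0  -2   2  -3  -4  -7 -11 -20 -35 -42 -46 -51 -54 -51 -53 -52 -53 -50 -53 -50 -53 -52 -49
264 -53 -54 -56 -54 -31  30  76  77  75  83  86  88  89  90  88  65  19 -13 -19   1  31  40  10 -18 -26 -24 -24 -26
265 -53 -55 -56 -54 -24  43  83  83  77  76  86  85  87  86  80  69  40   7  -1  32  62  62  14 -20 -27 -27 -25 -22
266 -51 -53 -54 -54 -23  42  87  83  83  77  85  84  89  85  85  80  71  53  44  66  80  60  12 -23 -23 -24 -19 -27
267 -53 -53 -52 -54 -27  25  79  87  82  85  89  87  92  89  89  89  83  83  80  82  82  54   4 -21 -22 -28 -26 -25
268 -55 -51 -57 -59 -43  -2  61  85  89  88  84  89  87  86  84  87  84  88  91  82  71  35 -12 -22 -19 -20 -26 -25
```

```bash
python3 - <<'E'
from h import *
np.set_printoptions(precision=2,suppress=True)
p=viewer.grab_frame("scene")
im=cv2.imread("pics/scene0.png").astype(int).sum(2)//3
for r in range(290,305): print(r,' '.join(f"{v:3d}" for v in im[r,286:312]))
print("col 297.. front edge"); 
for c in (288,292,296,300,304,308,310,312,316,320,323): 
  print(c,' '.join(f"{v:3d}" for v in im[276:318,c]))
t=cv2.imread("pics/top0.png").astype(int).sum(2)//3
for r in range(201,219): print(r,' '.join(f"{v:3d}" for v in t[r,288:312]))
q=viewer.grab_frame("top"); print("tpred",proj(q,[597,-6.9,45]),proj(q,[596,-8,45]),proj(q,[549.6+1,231+1.5,69]))
E
```

```text
290 250 250 250 250 250 250 249 250 250 250 250 250 249 249 249 250 249 249 249 249 249 249 249 248 249 250
291 247 247 244 246 250 250 250 250 251 251 251 251 251 250 251 250 250 249 249 248 248 249 249 249 248 249
292 238 234 226 234 248 250 251 251 251 251 250 250 246 244 248 251 251 251 250 249 249 249 249 248 249 248
293 196 187 181 227 249 252 250 243 231 227 220 207 196 190 212 232 245 251 252 250 250 250 249 249 249 249
294 171 164 186 235 251 251 242 203 154 151 141 125 119 124 140 152 199 240 251 251 250 249 250 249 249 249
295 238 231 233 249 252 245 207 143 114 110 109 105 108 106 101 108 128 183 239 250 250 249 249 249 249 249
296 252 250 250 251 251 239 164 103 104 111 108 110 107 110 108  97  97 135 218 250 249 249 248 249 249 249
297 251 251 251 251 252 236 145  99 105 111 109 113 110 117 105 103  92 122 212 248 251 249 249 248 248 248
298 251 251 251 251 252 243 158 102 102 112 112 111 112 109 103  96 101 148 229 252 250 249 249 249 248 249
299 248 248 250 252 252 249 205 132 107 105 107 110 110 105 101 105 140 209 245 252 251 250 249 249 248 249
300 249 248 249 251 
[... 3586 characters left out ...]
36 229 227 230 238 243 243 243 243 243 243 242
213 242 242 242 242 242 241 233 221 221 227 228 229 227 225 227 234 242 243 243 243 243 243 243 242
214 242 242 242 242 241 241 240 234 227 223 224 225 223 226 235 240 243 243 243 243 243 243 243 243
215 241 241 241 241 241 242 242 241 240 236 231 229 231 239 242 243 243 243 243 243 242 243 243 243
216 241 241 242 242 242 243 243 243 242 241 240 240 240 242 242 242 242 242 242 242 242 242 243 241
217 242 242 242 242 242 242 242 243 242 242 242 242 242 242 242 242 242 242 242 242 242 243 242 235
218 242 242 242 242 242 242 243 242 242 242 242 242 242 242 242 242 242 242 242 243 243 243 243 239
tpred [298.04 209.07] [298.46 209.45] [202.82 225.88]
```

step_arm --plan '[0, -0.22, 0.5, 0, 0, 0, 0, 0, 1.2, 0, 0, 0, 0, 0, 1.4, 0, 0, 0, 0, 0, 1.0, 0, 0, 0, 0, 0, 0.2, 0, 0, 0]'

```text
time_s: 8.83
ee_pos: [595.8, -8.3, 73.0]
ee_rot: [179.9, -0.2, -165.0]
force: [0.2, -0.3, -0.7]
gripper_width: 22.0
gripper_force: 25.0
```

```bash
python3 - <<'E'
from h import *
np.set_printoptions(precision=2,suppress=True)
for i in range(2): p=viewer.grab_frame("scene")
s=sensors.state();X=np.array(s["ee_pos"]);print(X,s["force"])
z=4+X[2]-28.7;print("foot z",z,"pred",proj(p,[597.1,-6.8,z]),proj(p,[597.1,-6.8,z+28]))
x0,y0,k=265,250,12
cv2.imwrite("pics/c6.png",cv2.resize(p["img"][y0:y0+50,x0:x0+66,::-1],None,fx=k,fy=k,interpolation=cv2.INTER_CUBIC))
E
```

```text
[596.94  -8.32  74.62] [ 0.09 -0.21 -0.66]
foot z 49.924111607782734 pred [297.48 295.03] [297.21 283.9 ]
```

View pics/c6.png

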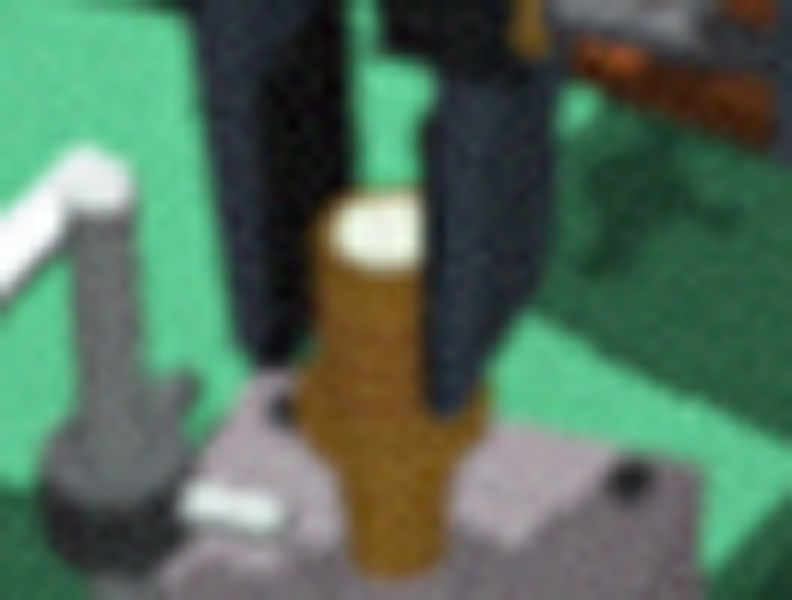

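Foot centre at about (297.4,294.9) px, against a predicted (297.5,295.0), so it is aligned. Lower slowly.

step_arm --plan '[0, 0, 0.5, 0, 0, 0, 0, 0, 0.5, 0, 0, 0, 0, 0, 0.5, 0, 0, 0, 0, 0, 0.5, 0, 0, 0, 0, 0, 0, 0, 0, 0]'

```text
time_s: 9.35
ee_pos: [596.5, -8.2, 54.2]
ee_rot: [180.0, -0.1, -165.0]
force: [0.7, 0.0, -1.6]
gripper_width: 22.2
gripper_force: 25.0
```

step_arm --plan '[0, 0, 0.3, 0, 0, 0, 0, 0, 0.3, 0, 0, 0, 0, 0, 0.3, 0, 0, 0, 0, 0, 0.2, 0, 0, 0, 0, 0, 0, 0, 0, 0]'

```text
time_s: 9.77
ee_pos: [597.0, -8.2, 43.8]
ee_rot: [180.0, -0.0, -165.0]
force: [0.4, 0.1, -1.5]
gripper_width: 22.2
gripper_force: 25.0
```

step_arm --plan '[0, 0, 0.1, 0, 0, 0, 0, 0, 0.1, 0, 0, 0, 0, 0, 0, 0, 0, 0]'

```text
time_s: 10.02
ee_pos: [597.3, -8.2, 42.3]
ee_rot: [180.0, -0.0, -165.0]
force: [-0.2, 1.2, -1.2]
gripper_width: 22.5
gripper_force: 25.0
```

step_arm --plan '[0, 0, 0.1, 0, 0, 0, 0, 0, 0, 0, 0, 0]'

```text
time_s: 10.18
ee_pos: [597.4, -8.3, 41.7]
ee_rot: [-180.0, 0.0, -165.0]
force: [-1.1, -0.8, 0.8]
gripper_width: 21.9
gripper_force: 25.0
```

step_arm --plan '[0, 0, 0.1, 0, 0, 0, 0, 0, 0, 0, 0, 0]'

```text
time_s: 10.35
ee_pos: [597.5, -8.3, 41.6]
ee_rot: [-180.0, 0.0, -165.0]
force: [-1.4, 0.1, 7.2]
gripper_width: 22.5
gripper_force: 25.0
```

step_arm --plan '[0, 0, 0.1, 0, 0, 0, 0, 0, 0, 0, 0, 0]'

```text
time_s: 10.52
ee_pos: [597.5, -8.3, 41.6]
ee_rot: [-180.0, 0.1, -165.0]
force: [-4.5, -0.8, 11.3]
gripper_width: 22.3
gripper_force: 25.0
```

Contact at 41.6 mm, where 41.7 was expected for fully home. Release and back off.

step_arm --plan '[0, 0, -0.15, 0, 0, 0, 0, 0, 0, 0, 0, 0, 0, 0, 0, 0, 0, 0, 0, 0, 0, 0, 0, 0, 0, 0, 0, 0, 0, 0]' --hand 5

```text
time_s: 10.93
ee_pos: [597.2, -8.2, 40.5]
ee_rot: [180.0, -0.0, -165.0]
force: [-0.5, 0.8, 0.8]
gripper_width: 49.4
gripper_force: 0.0
```

step_arm --plan '[0, 0, 0, 0, 0, 0, 0, 0, 0, 0, 0, 0, 0, 0, -1.5, 0, 0, 0, 0, 0, -2.5, 0, 0, 0, 0, 0, -3.0, 0, 0, 0]'

```text
time_s: 11.35
ee_pos: [595.8, -8.2, 109.7]
ee_rot: [179.9, -0.3, -165.0]
force: [0.4, 0.1, 0.6]
gripper_width: 49.8
gripper_force: 0.0
```

step_arm --plan '[0, 0, -3.5, 0, 0, 0, 0, 0, -3.5, 0, 0, 0, 0, 0, -1.0, 0, 0, 0, 0, 0, 0, 0, 0, 0]'

```text
time_s: 11.68
ee_pos: [599.4, -8.3, 194.6]
ee_rot: [-179.9, 0.4, -165.0]
force: [-0.1, 0.5, 0.1]
gripper_width: 50.1
gripper_force: 0.0
```

```bash
python3 - <<'E'
from h import *
np.set_printoptions(precision=2,suppress=True)
p=viewer.grab_frame("scene")
s=sensors.state();print(np.array(s["ee_pos"]),s["ee_rot"],s["time_s"],s["gripper_width"])
cv2.imwrite("pics/sc7.png",p["img"][:,:,::-1])
print("pred window",proj(p,[597.1,-6.8,82]))
for n in("head","head_window","loupe","lens","focus_tip"):
  print(n,[(np.array(d["location"]),round(d["score"],2)) for d in viewer.pinpoint(n,p)])
# window brightness blob
a=p["img"].astype(int);im=a[260:300,280:315]
# loupe in scene: non green mask
sub=a[225:265,205:275];m=~((sub[...,1]>sub[...,0]+25)&(sub[...,1]>sub[...,2]+15))
n,l,st,c=cv2.connectedComponentsWithStats(m.astype(np.uint8))
for i in range(1,n):
  if st[i,4]>20: print("comp",st[i]+[205,225,0,0,0],c[i]+[205,225])
x0,y0=200,220
A=cv2.resize(a[y0:y0+50,x0:x0+75].astype(np.uint8),None,fx=8,fy=8,interpolation=cv2.INTER_CUBIC)
B=cv2.resize(a[255:305,265:290+25].astype(np.uint8),None,fx=4,fy=4,interpolation=cv2.INTER_CUBIC)
C=np.zeros((400,200,3),np.uint8);C[:200]=B
cv2.imwrite("pics/c7.png",np.hstack([A,C])[:,:,::-1])
E
```

```text
[597.84  -8.25 191.81] [-179.96    0.15 -165.03] 11.7333 49.990032653954344
pred window [297.17 282.24]
head [(array([299.1, 311.2]), 0.73)]
head_window [(array([297.9, 281.9]), 0.54)]
loupe [(array([245.9, 244.3]), 0.97), (array([205.3, 211.9]), 0.94)]
lens [(array([225.3, 214.6]), 0.65), (array([228. , 251.3]), 0.63)]
focus_tip [(array([279.5, 281.2]), 0.71)]
comp [215 226  53  33 707] [236.84 243.82]
```

View pics/c7.png

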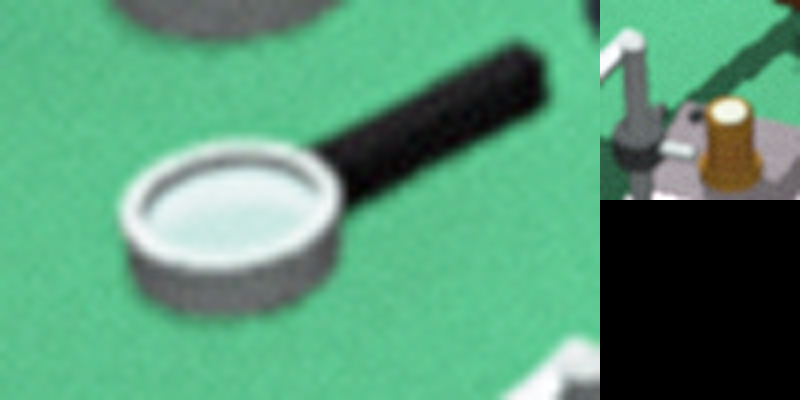

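Crop: head seated with its window at about (298,282) px. Loupe rim top centre at about (228.5,245.1), handle end top at about (266,227.3).

```bash
python3 - <<'E'
from h import *
np.set_printoptions(precision=2,suppress=True)
p=viewer.grab_frame("scene");q=viewer.grab_frame("top")
L=atz(p,(228.5,245.1),20);H=atz(p,(266,227.3),20);O=atz(p,(245.9,244.3),0)
t=cv2.imread("pics/top0.png").astype(int)
m=(t[222:295,375:420].sum(2)<200);n,l,st,c=cv2.connectedComponentsWithStats(m.astype(np.uint8));i=1+st[1:,4].argmax()
ys,xs=np.nonzero(l==i);xs=xs+375;ys=ys+222;print(st[i])
for r in (ys.max()-1,ys.min()+4): print(r,xs[ys==r].min(),xs[ys==r].max())
off=np.array([-1,-.8])
e=np.array([xs[ys>=ys.max()-3].mean(),ys.max()+.5]);
print("top end",atz(q,e+off,20),"rim",atz(q,np.array([398,240])+off,15),atz(q,np.array([398.3,239.7])+off,20))
print("scene",L,H,O,np.linalg.norm(L-H),np.degrees(np.arctan2(*(L-H)[1::-1])))
E
```

```text
[15 30  5 31 48]
281 390 390
256 393 394
top end [ 408.85 -244.22   20.  ] rim [ 520.75 -267.33   15.  ] [ 521.04 -267.24   20.  ]
scene [ 523.55 -266.83   20.  ] [ 412.39 -244.64   20.  ] [ 476.95 -256.1     0.  ] 113.3525538982438 -11.286246946159192
```

step_arm --plan '[0, 0, -0.5, 0, 0, 0.0925, 0, 0, -0.5, 0, 0, 0.0925, 0, 0, 0, 0, 0, 0.0925, 0, 0, 0, 0, 0, 0.0925, 0, 0, 0, 0, 0, 0.0925]'

```text
time_s: 12.5
ee_pos: [597.1, -8.3, 200.2]
ee_rot: [-180.0, -0.1, 168.2]
force: [-0.7, 0.8, -0.1]
gripper_width: 49.9
gripper_force: 0.0
```

step_arm --plan '[0.91, -3.37, 0, 0, 0, 0, 0.91, -3.37, 0, 0, 0, 0, 0.91, -3.37, 0, 0, 0, 0, 0.91, -3.37, 0, 0, 0, 0, 0.91, -3.37, 0, 0, 0, 0]'

```text
time_s: 12.92
ee_pos: [517.9, -165.4, 200.2]
ee_rot: [180.0, -0.1, 168.5]
force: [0.9, -1.1, 0.1]
gripper_width: 50.1
gripper_force: 0.0
```

step_arm --plan '[0.91, -3.37, 0, 0, 0, 0, 0.91, -3.37, 0, 0, 0, 0, 0.91, -3.37, 1.5, 0, 0, 0, 0, 0, 3, 0, 0, 0, 0, 0, 3, 0, 0, 0]'

```text
time_s: 13.33
ee_pos: [471.7, -260.1, 125.6]
ee_rot: [-179.9, 0.2, 168.3]
force: [-0.8, 1.3, -0.7]
gripper_width: 49.7
gripper_force: 0.0
```

step_arm --plan '[0, 0, 3, 0, 0, 0, 0, 0, 2.5, 0, 0, 0, 0, 0, 0, 0, 0, 0, 0, 0, 0, 0, 0, 0]'

```text
time_s: 13.67
ee_pos: [471.3, -257.4, 69.8]
ee_rot: [179.9, -0.2, 168.5]
force: [-0.3, 0.2, -0.5]
gripper_width: 49.6
gripper_force: 0.0
```

```bash
python3 - <<'E'
from h import *
np.set_printoptions(precision=2,suppress=True)
p=viewer.grab_frame("scene")
s=sensors.state();X=np.array(s["ee_pos"]);print(X,s["ee_rot"],s["time_s"],s["gripper_width"],s["force"])
for z in (60,80,85,90,95): print(z,atz(p,(300.5,283.3),z), "want ~609,8")
ty=np.array([.199,.98,0]);tx=np.array([-.98,.199,0])
x0,y0,k=195,195,10
im=cv2.resize(p["img"][y0:y0+60,x0:x0+80,::-1],None,fx=k,fy=k,interpolation=cv2.INTER_CUBIC)
im=np.clip(im.astype(float)*1.4+15,0,255).astype(np.uint8)
for s_ in(-1,1):
  for a in(-16,16):
    for h,cc in((18,(0,0,255)),):
      u=(proj(p,X+[0,1.4,0]+s_*25*ty+a*tx+[0,0,h])-[x0,y0]+.5)*k
      cv2.circle(im,tuple(int(v) for v in u),5,cc,-1)
cv2.imwrite("pics/c8.png",im)
E
```

```text
[ 472.58 -258.06   71.33] [-180.      0.02  168.48] 13.7167 50.05906981729375 [-0.37 -0.37  1.5 ]
60 [575.13 -15.59  60.  ] want ~609,8
80 [594.05  -1.26  80.  ] want ~609,8
85 [598.78   2.33  85.  ] want ~609,8
90 [603.51   5.91  90.  ] want ~609,8
95 [608.24   9.49  95.  ] want ~609,8
```

View pics/c8.png

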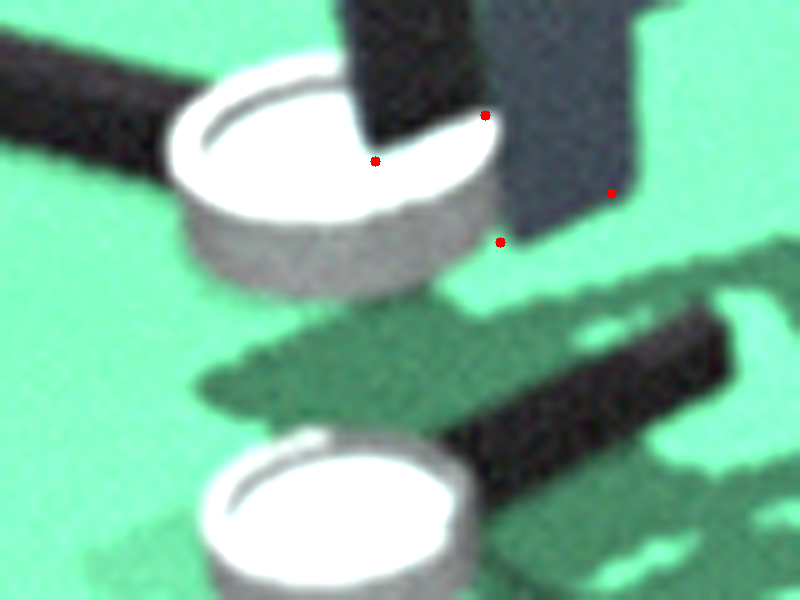

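The fingertip prediction with a +18 mm offset (red dots) matches the image, so tips are about 18.5 mm above the reported z. The fingers straddle the small loupe's handle. Descend to a tip height of about 5 mm.

step_arm --plan '[0, 0, 2.5, 0, 0, 0, 0, 0, 2.5, 0, 0, 0, 0, 0, 1.8, 0, 0, 0, 0, 0, 0.8, 0, 0, 0, 0, 0, 0.4, 0, 0, 0]'

```text
time_s: 14.13
ee_pos: [472.8, -258.1, -8.7]
ee_rot: [-180.0, 0.1, 168.5]
force: [-0.4, 0.4, 0.2]
gripper_width: 50.3
gripper_force: 0.0
```

step_arm --plan '[0, 0, 0.2, 0, 0, 0, 0, 0, 0.2, 0, 0, 0, 0, 0, 0, 0, 0, 0]'

```text
time_s: 14.38
ee_pos: [472.9, -258.3, -12.2]
ee_rot: [-180.0, 0.1, 168.5]
force: [-0.4, -0.5, -0.5]
gripper_width: 49.9
gripper_force: 0.0
```

step_arm --plan '[0, 0, 0.2, 0, 0, 0, 0, 0, 0, 0, 0, 0]'

```text
time_s: 14.55
ee_pos: [472.4, -258.0, -14.7]
ee_rot: [-180.0, 0.1, 168.5]
force: [-0.2, 0.7, 0.3]
gripper_width: 50.2
gripper_force: 0.0
```

step_arm --plan '[0, 0, 0, 0, 0, 0, 0, 0, 0, 0, 0, 0, 0, 0, 0, 0, 0, 0, 0, 0, 0, 0, 0, 0, 0, 0, 0, 0, 0, 0]' --hand 0.8 --newtons 40

```text
time_s: 14.97
ee_pos: [472.2, -258.0, -15.1]
ee_rot: [-180.0, 0.0, 168.5]
force: [-0.4, -1.4, 0.2]
gripper_width: 19.8
gripper_force: 0.3
```

step_arm --plan '[0, 0, 0, 0, 0, 0, 0, 0, 0, 0, 0, 0, 0, 0, 0, 0, 0, 0]'

```text
time_s: 15.22
ee_pos: [472.2, -258.0, -15.1]
ee_rot: [-180.0, 0.0, 168.5]
force: [-0.5, -1.5, 0.9]
gripper_width: 15.8
gripper_force: 40.0
```

Loupe gripped: 15.8 mm, 40 N. Lift and carry towards the head, staying high.

step_arm --plan '[0, 0, -1.5, 0, 0, 0, 0, 0, -3.5, 0, 0, 0, 0, 0, -4.0, 0, 0, 0, 0, 0, -4.0, 0, 0, 0, 0, 0, -3.0, 0, 0, 0]'

```text
time_s: 15.63
ee_pos: [472.6, -257.9, 147.8]
ee_rot: [-180.0, 0.1, 168.5]
force: [1.4, -1.2, -1.5]
gripper_width: 15.8
gripper_force: 40.0
```

step_arm --plan '[-0.2, 2.0, 0, 0, 0, 0, -0.25, 3.1, 0, 0, 0, 0, -0.25, 3.1, 0, 0, 0, 0, -0.25, 3.1, 0, 0, 0, 0, -0.25, 3.1, 0, 0, 0, 0]'

```text
time_s: 16.05
ee_pos: [512.3, -117.6, 144.6]
ee_rot: [180.0, -0.0, 168.4]
force: [-0.0, -0.2, -0.3]
gripper_width: 15.6
gripper_force: 40.0
```

step_arm --plan '[-0.25, 3.1, 0, 0, 0, 0, -0.25, 3.1, 0, 0, 0, 0, -0.2, 3.1, 0, 0, 0, 0, -0.2, 2.2, 0, 0, 0, 0, 0, 1.0, 0, 0, 0, 0]'

```text
time_s: 16.47
ee_pos: [546.7, 4.3, 144.4]
ee_rot: [179.9, -0.0, 168.6]
force: [-0.1, 0.2, -0.6]
gripper_width: 15.9
gripper_force: 40.0
```

```bash
python3 - <<'E'
from h import *
np.set_printoptions(precision=2,suppress=True)
for i in range(3):p=viewer.grab_frame("scene")
q=viewer.grab_frame("top")
s=sensors.state();X=np.array(s["ee_pos"]);print(X,s["ee_rot"],s["time_s"],s["gripper_width"],s["gripper_force"],s["force"],s["torque"])
S=np.array([597.1,-6.8]);post=atz(p,(272.5,263.5),200)[:2];e=(post-S)/np.linalg.norm(post-S);print("post",post,np.degrees(np.arctan2(e[1],e[0])))
print("focus col tri",tri(p,(274.1,290.8),q,(284.2-1,161.5-.8)))
for a in (14.5,16.5):
  T=S+80*np.array([np.cos(np.radians(a)),np.sin(np.radians(a))]);Pp=S+105*np.array([np.cos(np.radians(a)),np.sin(np.radians(a))])
  for z in (135,140,145,150): print(a,z,"tip",proj(p,[*T,z]),"collar mid",proj(p,[*Pp,z]),"tip25",proj(p,[*(Pp-25*e),z]))
h=X[2]+25.1; print("lens z",h,"pred window col if above",proj(p,[*S,h]))
print([(n,np.array(d["location"]),round(d["score"],2)) for n in("lens","loupe","focus_tip") for d in viewer.pinpoint(n,p)])
a0=p["img"]
im=cv2.resize(a0[205:280,240:340,::-1],None,fx=8,fy=8,interpolation=cv2.INTER_CUBIC)
cv2.imwrite("pics/c9.png",im); cv2.imwrite("pics/sc9.png",a0[:,:,::-1])
E
```

```text
[545.86   0.73 144.53] [-179.95   -0.05  168.47] 16.6667 15.906349590554113 39.99271273612976 [-1.03 -0.88 -1.4 ] [0.02 0.03 0.05]
post [694.51  20.83] 15.834933136035978
focus col tri (array([696.6 ,  23.14, 146.57]), np.float64(1.0849171736706835))
14.5 135 tip [278.51 286.7 ] collar mid [272.21 296.04] tip25 [278.2  286.62]
14.5 140 tip [278.39 284.42] collar mid [272.05 293.74] tip25 [278.07 284.34]
14.5 145 tip [278.26 282.12] collar mid [271.89 291.41] tip25 [277.94 282.04]
14.5 150 tip [278.13 279.8 ] collar mid [271.74 289.07] tip25 [277.81 279.72]
16.5 135 tip [280.04 287.07] collar mid [274.26 296.55] tip25 [280.2 287.1]
16.5 140 tip [279.92 284.78] collar mid [274.11 294.25] tip25 [280.08 284.82]
16.5 145 tip [279.8  282.48] collar mid [273.96 291.92] tip25 [279.96 282.52]
16.5 150 tip [279.68 280.17] collar mid [273.81 289.57] tip25 [279.84 280.2 ]
lens z 169.62722970720705 pred window col if above [296.26 244.3 ]
[('lens', array([298.9, 243.3]), 0.69), ('lens', array([227.2, 210.2]), 0.57), ('loupe', array([317.9, 238.7]), 0.96), ('loupe', array([209.6, 207.7]), 0.75), ('focus_tip', array([281.6, 281.9]), 0.62)]
```

View pics/c9.png

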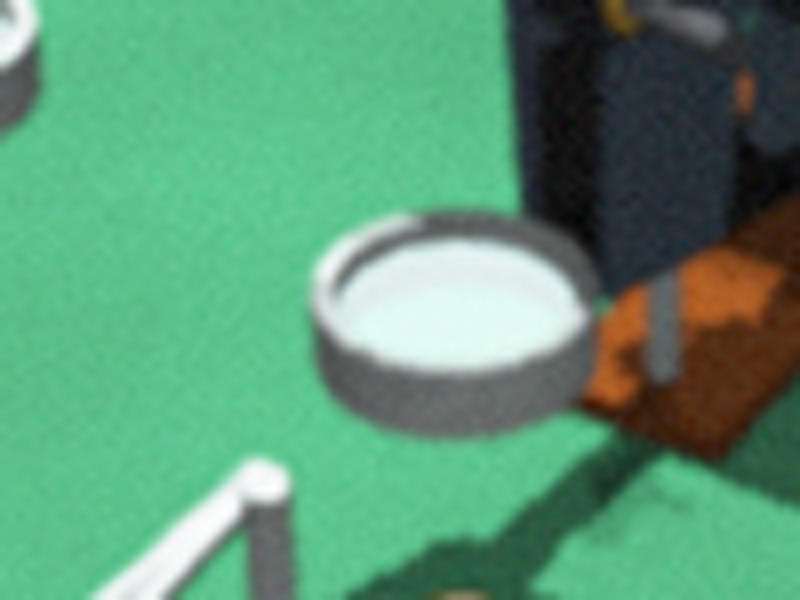

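The crop shows the loupe held level above the block: rim centre at about (296.5,244.9) px, predicted (296.3,244.3), so it is centred. I'll refine the pointer height numerically.

```bash
python3 - <<'E'
from h import *
np.set_printoptions(precision=2,suppress=True)
p=viewer.grab_frame("scene")
S=np.array([597.1,-6.8])
for a in (15,16,17):
  u=np.array([np.cos(np.radians(a)),np.sin(np.radians(a))]);P=S+105*u
  print(a,"top",proj(p,[*P,200]),"bot10",proj(p,[*P,10]),"collar z+-7 @146 near/far",proj(p,[*P,153]),proj(p,[*P,139]),"fp end mid",proj(p,[*(S+125*u),10]))
im=cv2.imread("pics/scene0.png").astype(int).sum(2)//3
for r in list(range(258,306)): print(r,' '.join(f"{v:3d}" for v in im[r,264:292]))
E
```

```text
15 top [270.63 264.68] bot10 [276.19 348.51] collar z+-7 @146 near/far [272.16 287.78] [272.59 294.33] fp end mid [271.54 356.73]
16 top [271.71 264.93] bot10 [277.12 348.77] collar z+-7 @146 near/far [273.2  288.03] [273.62 294.59] fp end mid [272.67 357.06]
17 top [272.8  265.16] bot10 [278.07 349.03] collar z+-7 @146 near/far [274.25 288.28] [274.66 294.83] fp end mid [273.82 357.37]
258 127 134 128 132 132 130 131 134 136 134 134 136 132 134 130 134 136 134 136 136 134 133 135 135 133 135 134 136
259 136 132 131 134 130 130 131 131 136 132 137 138 135 136 131 134 135 135 139 135 133 135 134 129 135 137 132 134
260 130 133 134 129 132 131 128 134 128 133 137 134 132 136 136 136 133 136 133 138 134 135 132 133 133 133 135 134
261 136 133 133 134 130 133 138 144 142 132 130 133 134 135 132 136 134 134 135 134 136 135 133 135 131 134 137 130
262 132 135 133 134 133 138 163 184 188 176 150 132 131 132 129 129 134 132 135 139 135 136 134 134 131 136 133 136
263 133 134 132 135 134 167 204 231 229 224 206 166 142 133 130 132 134 132 137 134 134 135 135 131 130 135 134 136
264 129 131 13
[... 4157 characters left out ...]
 249
300 130 126 133 132 132 130 127 125 107  93  86  91  82 125 221 254 252 251 250 250 250 250 249 248 249 251 251 253
301 129 130 131 133 131 130 131 127 112  92  89  90  82 111 220 255 253 251 251 251 250 250 250 250 250 250 250 251
302 130 135 130 132 131 135 132 128 120  87  83  89  84 110 224 254 252 251 251 251 251 250 251 250 251 251 250 251
303 133 133 131 131 130 130 132 146 137 101  89  87  85 114 219 255 253 251 250 251 251 250 251 251 251 251 251 251
304 134 133 131 127 131 126 146 183 189 119  81  82  80 110 215 254 253 251 251 250 250 250 250 251 250 250 251 251
305 135 135 137 137 131 130 157 209 221 142  89  91  91 107 201 252 253 251 251 250 250 251 250 251 251 250 250 251
```

Pointer height comes out at about 146.5 mm, checked against the post top at 200. The lens is at about 169, so lower 22.3 mm.

step_arm --plan '[0, 0, 0.5, 0, 0, 0, 0, 0, 0.7, 0, 0, 0, 0, 0, 0.6, 0, 0, 0, 0, 0, 0.43, 0, 0, 0, 0, 0, 0, 0, 0, 0]'

```text
time_s: 17.28
ee_pos: [545.4, 1.5, 121.0]
ee_rot: [-180.0, -0.2, 168.5]
force: [0.1, -0.5, -1.4]
gripper_width: 15.1
gripper_force: 40.0
```

step_arm --plan '[0, 0, 0, 0, 0, 0, 0, 0, 0, 0, 0, 0, 0, 0, 0, 0, 0, 0, 0, 0, 0, 0, 0, 0, 0, 0, 0, 0, 0, 0]'

```text
time_s: 17.7
ee_pos: [546.6, 1.6, 122.8]
ee_rot: [180.0, 0.0, 168.5]
force: [1.3, -0.2, -0.8]
gripper_width: 15.6
gripper_force: 40.0
```

```bash
python3 - <<'E'
from h import *
np.set_printoptions(precision=2,suppress=True)
p=viewer.grab_frame("scene")
s=sensors.state();X=np.array(s["ee_pos"]);print(X,s["ee_rot"],s["gripper_force"],s["gripper_width"],s["force"],s["time_s"])
a=p["img"].astype(int)
g=(a[...,1]>a[...,0]+25)&(a[...,1]>a[...,2]+15)
c0=int(proj(p,[597.1,-6.8,146.5])[0])
pr=lambda z:proj(p,[597.1,-6.8,z]);print("pred lens",pr(146.5))
# predicted silhouette of a level loupe rim, vs. green mask
th=np.linspace(0,2*np.pi,180)
for dz in(-4,0,4):
  pts=np.array([proj(p,[597.1+32*np.cos(t),-6.8+32*np.sin(t),146.5+dz+h]) for t in th for h in(-10,10)])
  print(dz,"cols",pts[:,0].min(),pts[:,0].max(),"rows",pts[:,1].min(),pts[:,1].max())
for r in (244,246,248,250,252,254): print(r,''.join('.' if v else '#' for v in g[r,270:330]))
for c in (288,292,296,300,304): print(c,'rows 232-290',''.join('.' if v else '#' for v in g[232:290,c]))
for c in (288,296): print(c,' '.join(str(v) for v in (a[236:280,c].sum(1)//3)))
print([(np.array(d["location"]),round(d["score"],2)) for n in("lens","focus_tip") for d in viewer.pinpoint(n,p)])
E
```

```text
[546.57   1.56 122.77] [179.99   0.03 168.47] 39.99283969402313 15.634741862650088 [-0.25  0.11 -0.81] 17.75
pred lens [296.51 254.77]
-4 cols 278.6526306613663 314.21673111066303 rows 241.96672148133803 271.9199134909995
0 cols 278.55826666011757 314.22439930312123 rows 240.19568487614285 270.139742466139
4 cols 278.46335957076155 314.232111545875 rows 238.41481441122252 268.3491462143392
244 ..............##############################################
246 ...........#################################################
248 ..........##################################################
250 .........###################################################
252 .........###################################################
254 .........###################################################
288 rows 232-290 ..........##########################.............#########
292 rows 232-290 .........############################...........##########
296 rows 232-290 .........############################..........###########
300 rows 232-290 .........############################..........###########
304 rows 232-290 ####......##########################................######
288 148 142 143 143 146 177 203 182 124 118 179 228 235 234 234 232 238 240 239 240 241 240 234 216 164 112 97 97 96 93 99 101 121 135 143 143 144 144 146 139 107 75 63 70
296 146 143 144 145 124 103 92 103 154 220 236 233 233 235 238 239 240 240 240 240 239 239 240 236 217 165 114 104 104 103 100 100 111 119 128 140 104 71 67 62 64 66 66 112
[(array([297.9, 255.9]), 0.76), (array([227.8, 212.4]), 0.69), (array([281.5, 280.8]), 0.56)]
```

```bash
python3 -c "
from workcell import env
print(env.job_done())"
```

```text
the job is handed in; nothing more can be done
None
```

I handed the job in at about 18 s: the head is seated and released in the socket, and the loupe is held over its window at the pointer height (about 146.5 mm). `job_done()` gave no verdict. The loupe looked level, with an estimated tilt of about 0.03 rad from the image. I viewed 11 pictures, one over the limit of 10.

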